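# Press the sprung document rest level and bolt it down

### The job

The hinged top of the document rest on the desk has sprung up. Push it down against its spring until it lies level on its rubber rest, gently, without ramming it, and while keeping it down slide the thumb bolt fully home under the catch, so that the top stays locked level when you let go. Leave the loose things round it where they are.

Things in the scene. Friction and masses are not known exactly. Their poses are not given: they have to be found in the camera images.
- doc_rest: grey fixed base of the document rest, a plate about 205 (x) x 250 (y) mm. Origin: under its middle, on the desk; z up, x from the hinge (robot side) towards the free edge of the top, y towards the catch. The top is a grey plate of 195 (x) x 196 (y) x 6 mm with a 16 mm paper lip along the hinge; level, its upper face is at z = 66 mm and its free edge at x = +100 mm
- hinge (a point): middle of the hinge axis of the top, at x = -95, z = 58 mm of the base; the axis is parallel to the base's y; axes as the base
- doc_top (a joint): angle of the sprung top, rad: 0 = level, positive = free edge raised; 0.32 at the start, held there by the spring. Pressed at the bolt the spring pushes back with about 3.5 N when raised, growing to about 6 N when level; force rising clearly beyond that means the top has met its rest. Springs up if let go unbolted
- bolt (a joint): travel of the thumb bolt along +y of the base, m: 0 = withdrawn, 0.024 = fully home (end stop). It slides with about 1.5 N of friction and starts between 0 and 0.004. At about 0.011 the tip of its tongue comes to the catch lip
- press_spot (a point): spot to press with a fingertip, moving with bolt and top (170 mm from the hinge; z normal to the top, x and y as the base). The bolt is a steel slide on the top near its free edge, 36 (x) x 72 (y) mm, ridged face 6 mm above the plate. The spot is on that face, mid of the -y half: free area 36 (x) x 32 (y) mm, rib flank 16 mm to +y. Level: nominally x = 75, z = 72 mm of the base
- bolt_rib (a point): top of the upright rib in the bolt's middle, 32 (x) x 8 (y) mm, 17 mm high over the ridged face; moves with the bolt. The rib can be pushed towards +y, or pinched along y. A flat tongue, 12 mm wide, 6 mm thick, stands out from the bolt's +y end
- catch: catch beside the top's +y edge: a block with a screw carrying a steel C-shaped head, 34 (x) x 56 (y) x 34 mm, open to -y: lower jaw with the rubber rest, upper jaw = lip (from y = 109 mm of the base) under which the tongue goes. Origin: foot of the block, x = 75, y = 118, z = 12 mm of the base. Top of the head nominally z = 81 mm. Over 30 N damages it
- rest_nominal (a point): nominal place of the rubber rest (nominal underside of the level top), x = 75, y = 89, z = 60 mm of the base. The head has really been screwed up to 6 mm higher or lower, which is not reported: find it by feel. With the top down on its rest the tongue passes 1.6 mm under the lip; 2 mm higher it butts against the lip
- stapler_small: loose bystander: small grey stapler, 112x29x67 mm, standing near the rest; origin: centre of its underside
- tape_ring: loose bystander: roll of tape lying flat, 53x53x15 mm, standing near the rest; origin: centre of its underside
- round_can: loose bystander: black round can with lid, 48x48x58 mm, standing near the rest; origin: centre of its underside
- memory_stick: loose bystander: black memory stick, 17x52x8 mm, standing near the rest; origin: centre of its underside
- paper_clip: loose bystander: black binder clip with wire handles, 26x32x43 mm, standing near the rest; origin: centre of its underside
- red_carton: loose bystander: small carton, 34x52x22 mm, standing near the rest; origin: centre of its underside

How it is judged (in metres and radians):
At the end, for the whole second after the job is handed in: the top lies level (within about 0.05 rad) and still, held down by the bolt alone, whose travel is over 0.0205 m (fully home is 0.024) (value of joint doc_top between -0.05 and 0.055 rad and value of joint bolt above 0.0205 m and velocity of joint doc_top below 0.05 rad/s); the robot touches nothing.
It fails at once if the catch is loaded with more than 30 N (contact force between catch and anything else above 30 N).
It fails at once if a loose bystander is moved by more than 25 mm (distance of any of stapler_small, tape_ring, round_can, memory_stick, paper_clip, red_carton from where it was at the start of the episode above 0.025 m).
It also fails if it takes over 53 s, if anything falls off the work surface, if the arm or the gripper's body presses on something with over 40 N, if the wrist force passes 120 N, or if a joint passes its speed limit or range.

### The arm

A 7-joint arm with a two-finger parallel gripper is mounted at the origin on a cart in front of the work surface, level with it; the furniture and walls round the work are solid. World frame = base frame: x ahead of the robot, y to its left, z up, the work surface at z = 0. Lengths are in mm, angles in rad, forces in N, time in s.
With the tool pointing down it reaches from about 400 to 875 mm from the base axis. Payload 4.4 kg.
Tool frame: the origin (TCP) lies midway between the tips of the shut fingers; the grasp point (between the pads) lies 19 mm behind it; x points along the fingers, z is the direction in which the jaws open and shut, and the axes are right-handed (so a half turn about x gives the same grasp; the last joint's range is limited). The gripper opens to 85 mm and grips with 20 to 120 N. Pads are 22 mm wide; open, the fingers measure 114 mm over their backs; the gripper's body (76 mm by 85 mm) begins 54 mm behind the grasp point. The pads swing forward as they close: fully open they stand 13 mm farther back than shut.
Start: joints at [-1.371, 0.628, 0.038, 1.517, -0.027, 0.996, -0.02], TCP at [170.718, 627.195, 231.313] pointing down, gripper open.
Joint ranges: [-3.06, 3.06], [-0.37, 2.12], [-1.25, 1.32], [0.18, 2.47], [-1.1, 4.24], [0.23, 1.98], [-2.94, 2.94]. Speed limits (rad/s): [2.57, 2.57, 3.14, 3.14, 3.14, 3.14, 3.14].

### API

Orientations are given as [roll, pitch, yaw] about the fixed x, y, z axes, in that order (R = Rz(yaw) Ry(pitch) Rx(roll)).
In Python, from cell import ctrl gives the robot as it stands. The module is installed in compiled form; this text tells all that it offers.
- The arm moves only by the tool servo_tool, never from a script. Its argument "rows" is a list of rows, each an object of numbers: "dx", "dy", "dz": the shift along the tool's x, y, z in units of 750 mm (1.0 is 750 mm); "wx", "wy", "wz": the turn, a rotation vector about the tool's x, y, z in units of 6 degrees (1.0 is 6 degrees); "fingers": the closure, from 0 (fully open) to 1 (shut). In form: [{"dx": .., "dy": .., "dz": .., "wx": .., "wy": .., "wz": .., "fingers": ..}, ...]. A call has 1 to 5 rows; each row shifts and turns the commanded pose from where the row before left it, along the tool's axes as they then stand; what a row does not reach is not made up. A row lasts 1/8 s, in which the tool goes at most 62.5 mm and 10.7 degrees, less where a joint would pass 70% of its speed; a pose out of reach is approached as far as the arm can. A call with a number of a shift or a turn outside -1 to 1 is refused whole. A call with a gripper value outside its range is refused whole. The fingers move at their own pace and stop on an object; the grip force is fixed at half the most. Time passes only in rows, so rows that do not move let the fingers close. It gives the time, the measured TCP pose, the force and the opening at its end, in the units of the state.
- ctrl.read_state(): the state, without advancing time (a new reading comes with each control period).
- ctrl.get_image(name): name is "scene" or "top" or "wrist"; returns the picture (400x640x3 uint8, red, green, blue); there is no depth.
- ctrl.camera_info(name): a dict with "fovy" (degrees; the focal length in pixels is half the picture's height over the tangent of half this angle, whatever the lens; pixels are square), "cx", "cy" (the principal point, pixels), "k1" (the pictures are not rectified: a ray, as slopes to the right and down, at radius r is drawn at 1 + k1 r^2 times it, then the intrinsics apply), "R" (3x3) and "t" (3): a world point X has camera coordinates R X + t. Camera axes: x right, y down, z forward; pixel columns grow to the right and rows downward; lengths in mm; the calibration is good to about 2 mm. A picture is of the moment at which its call begins: read the wrist's pose just before it. camera_info takes no time and is no camera call; for the wrist camera it gives the pose at the moment of the call.
- ctrl.finish_job(): hands the job in, once; it reports no verdict.
Trained networks look in the newest picture that a camera, given by its name, has taken for a name from the list of things; names that differ only in an ending like _2 or _b are one class to them, and where a whole thing is asked for, a point or a joint stands for the part that bears it (a point fixed in the world has none). Each returns a list of dicts, best first, with "conf" (0 to 1); they miss things now and then, are a little off and sometimes report something else, mostly with a low value. They report only what shows in the picture. A call takes as long as a camera call.
- ctrl.search_frame(label, camera): "extent" ([centre column, centre row, width, height] in pixels, round what is visible of it).
- ctrl.silhouettes(label, camera): "region" (400x640 bool, what is visible of it) and "extent" ([centre column, centre row, width, height] in pixels, round what is visible of it).
- ctrl.mark_of(label, camera): "point" ([column, row] in pixels: a listed point, or the origin of a listed thing).
The state is a dict: "clock": time; "qpos": joint angles; "qd": joint speeds; "tau": joint torques, N m; "eef_pos": TCP position; "tool_rot": TCP orientation; "force": force on the tool from outside, world axes, zero at the start; "torque": the same for the moment, N m; "width": finger opening in mm.
Only numpy, scipy, OpenCV 4.12 (cv2) and the standard library are available. Lean on these libraries where they do the work, as an engineer would, in place of code of your own. Each camera call takes 0.05 s, during which the arm holds its last target.

## Working session

There is one attempt and no reset: what is moved stays moved. The work goes in short steps, Python scripts to look and compute and a tool call to move; the robot and the scene stay as the last step left them, time stands still between calls to the robot, and variables do not carry over. Pictures are saved under pics/ and viewed, and the job is handed in when it is done.

Besides the shell and the picture viewer there is one more tool, called after "Request:" in YAML: its name, and indented under it one key for each argument. servo_tool: Moves the arm, as the interface text tells. Its arguments: {"type":"object","properties":{"rows":{"type":"array"}},"required":["rows"]}

```bash
mkdir -p pics
cat > h.py <<'E'
import numpy as np,cv2
from cell import ctrl
def snap(c,fn):
    im=ctrl.get_image(c); cv2.imwrite('pics/'+fn,im[:,:,::-1]); return im
def K(ci):
    f=200/np.tan(np.radians(ci['fovy'])/2); return f
def ray(ci,px):
    f=K(ci); d=np.array([(px[0]-ci['cx'])/f,(px[1]-ci['cy'])/f]); u=d.copy()
    for _ in range(30): u=d/(1+ci['k1']*(u@u))
    R=np.array(ci['R']);t=np.array(ci['t'])
    return -R.T@t, R.T@np.array([u[0],u[1],1])
def atz(ci,px,z):
    o,d=ray(ci,px); return o+d*(z-o[2])/d[2]
def proj(ci,X):
    f=K(ci);c=np.array(ci['R'])@np.asarray(X,float)+np.array(ci['t']);u=c[:2]/c[2];u=u*(1+ci['k1']*(u@u))
    return u*f+[ci['cx'],ci['cy']]
E
python3 - <<'E'
from h import *
np.set_printoptions(precision=1,suppress=True)
s=ctrl.read_state();print(s)
for c in('scene','top'):
    snap(c,c+'0.png');ci=ctrl.camera_info(c);print(c,ci)
    for n in('doc_rest','hinge','press_spot','bolt_rib','catch','rest_nominal'):
        print(n,[(round(m['conf'],2),np.round(m['point'],1)) for m in ctrl.mark_of(n,c)[:2]])
E
```

```text
{'clock': 0.0, 'qpos': array([-1.4,  0.6,  0. ,  1.5, -0. ,  1. , -0. ]), 'qd': array([-0., -0., -0., -0., -0., -0.,  0.]), 'tau': array([  0. , -56.3,   1.2, -19.3,   0. ,   0. ,  -0. ]), 'eef_pos': array([170.5, 626.6, 230.4]), 'tool_rot': array([-3.1,  1.6, -1.8]), 'force': array([0.5, 0. , 0.3]), 'torque': array([-0., -0.,  0.]), 'width': 85.04501175181807}
scene {'fovy': 54.80409953302549, 'cx': 320.8112651802833, 'cy': 194.82814782628245, 'k1': -0.046224195717148135, 'R': array([[ 0.7, -0.7,  0. ],
       [-0.4, -0.4, -0.9],
       [ 0.6,  0.6, -0.5]]), 't': array([-274.9,  344.7,  487.9])}
doc_rest [(0.57, array([420.9, 292.2]))]
hinge [(0.89, array([395.8, 299. ]))]
press_spot [(0.57, array([439.6, 223.8]))]
bolt_rib [(0.95, array([424.4, 209.9]))]
catch []
rest_nominal [(0.88, array([406.1, 233.5]))]
top {'fovy': 45.202975410726175, 'cx': 315.74898712079334, 'cy': 198.62486316216766, 'k1': -0.12980343942427378, 'R': array([[-0.1, -1. ,  0. ],
       [-1. ,  0.1, -0.2],
       [ 0.2, -0. , -1. ]]), 't': array([ 196.1,  533.7, 1141.5])}
doc_rest [(0.75, array([418.6, 196.8]))]
hinge [(0.82, array([430.4, 227. ]))]
press_spot [(0.97, array([418. , 161.8]))]
bolt_rib []
catch [(0.57, array([372.5, 170.6]))]
rest_nominal [(0.62, array([383.9, 167.3]))]
```

View pics/scene0.png

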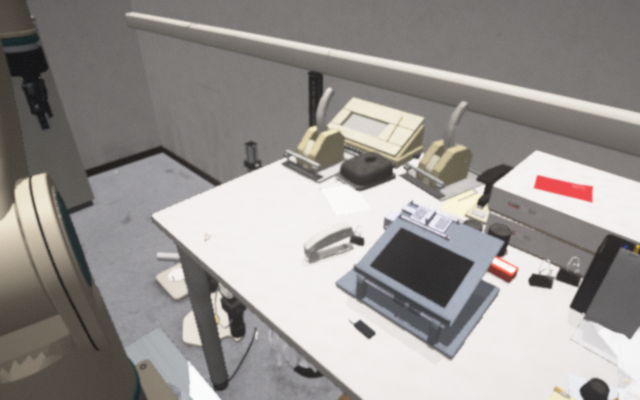

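View pics/top0.png

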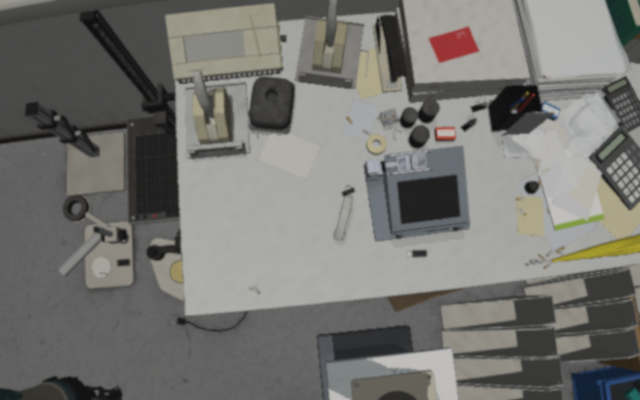

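Run:
```python
from h import *
np.set_printoptions(precision=1,suppress=True)
ct=ctrl.camera_info('top');cs=ctrl.camera_info('scene')
def tri(a,b):
    o1,d1=ray(ct,a);o2,d2=ray(cs,b);A=np.stack([d1,-d2],1);x=np.linalg.lstsq(A,o2-o1,rcond=None)[0]
    p,q=o1+d1*x[0],o2+d2*x[1];return (p+q)/2,np.linalg.norm(p-q)
print('rest',tri([418.6,196.8],[420.9,292.2]))
print('hinge',tri([430.4,227],[395.8,299]))
print('press',tri([418,161.8],[439.6,223.8]))
print('restn',tri([383.9,167.3],[406.1,233.5]))
for n,a in(('rest',[418.6,196.8,0]),('hinge',[430.4,227,58]),('restn',[383.9,167.3,60]),('catch',[372.5,170.6,12])): print(n,atz(ct,a[:2],a[2]))
for n,a in(('rest',[420.9,292.2,0]),('hinge',[395.8,299,58]),('rib',[424.4,209.9,145]),('restn',[406.1,233.5,60])): print(n,atz(cs,a[:2],a[2]))
```

```text
rest (array([ 540. , -129.3,    0.6]), np.float64(1.6774297196418264))
hinge (array([ 448.3, -131.7,   55.2]), np.float64(6.239459362041419))
press (array([ 602.5, -111.3,  122.3]), np.float64(2.1408937927449183))
restn (array([614.2, -38.9,  54.4]), np.float64(1.0129035144947893))
rest [ 539.5 -128.8    0. ]
hinge [ 450.2 -133.3   58. ]
restn [612.4 -37.5  60. ]
catch [618.9 -15.   12. ]
rest [ 541.2 -129.6    0. ]
hinge [ 443.1 -131.1   58. ]
rib [592.8 -81.5 145. ]
restn [608.  -42.8  60. ]
```

The scene view shows the raised top, with the bolt at about (430,215) and the catch block behind it. The top view shows the same bolt at about (405,162). The rest's base is near (540,-129) with yaw near 0. Next I'll check the tool axes and the free path.

```bash
cat >> h.py <<'E'
from scipy.spatial.transform import Rotation as Rn
def pose():
    s=ctrl.read_state(); return np.array(s['eef_pos']),Rn.from_euler('xyz',s['tool_rot']).as_matrix(),s
def plan(p,yawjaw=None,Rt=None):
    """tool-frame shift (units) & turn (units of 6deg) to target"""
    q,R,s=pose(); d=R.T@(np.asarray(p)-q)
    w=Rn.from_matrix(R.T@Rt).as_rotvec(degrees=True) if Rt is not None else np.zeros(3)
    print('shift mm',d.round(1),'units',(d/750).round(4),'turn units',(w/6).round(3))
E
python3 - <<'E'
from h import *
np.set_printoptions(precision=3,suppress=True)
q,R,s=pose();print(R,s['tool_rot'])
ct=ctrl.camera_info('top')
for p in([205,150],[225,40],[328,60],[205,70]): print(p,atz(ct,p,0),atz(ct,p,200))
snap('wrist','w0.png')
# target R: x down; jaw z along world x  (y=z cross x)
for z in([1,0,0],[-1,0,0]):
    x=np.array([0,0,-1.]);z=np.array(z,float);Rt=np.stack([x,np.cross(z,x),z],1);plan([600,-110,300],Rt=Rt)
E
```

```text
[[-0.    -0.965  0.263]
 [ 0.     0.263  0.965]
 [-1.     0.    -0.   ]] [1.724 1.571 3.029]
[205, 150] [724.2   422.028   0.   ] [656.808 380.415 200.   ]
[225, 40] [1047.529  350.89     0.   ] [927.364 320.888 200.   ]
[328, 60] [952.808  65.815   0.   ] [848.102  82.342 200.   ]
[205, 70] [959.533 411.818   0.   ] [853.73  371.872 200.   ]
shift mm [ -68.7 -607.9 -598.5] units [-0.092 -0.81  -0.798] turn units [12.461  0.    -0.001]
shift mm [ -68.7 -607.9 -598.5] units [-0.092 -0.81  -0.798] turn units [-17.539   0.001   0.   ]
```

View pics/w0.png

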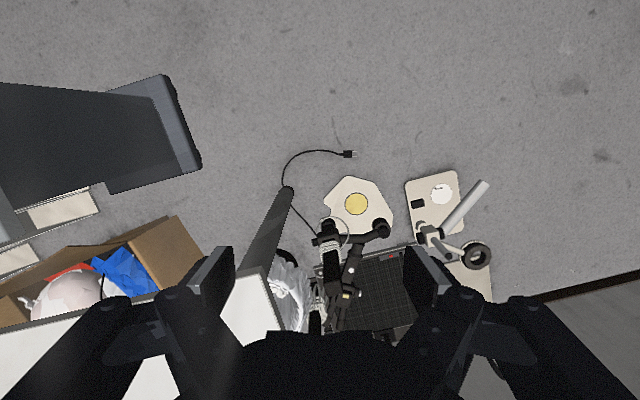

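Request:
servo_tool:
  rows:
    - {"dx": -0.06, "dy": -0.05, "wx": 0.6, "fingers": 0}
    - {"dx": -0.06, "dy": -0.077, "wx": 0.9, "fingers": 0}
    - {"dx": 0, "dy": -0.08, "wx": 0.9, "fingers": 0}
    - {"dx": 0, "dy": -0.08, "wx": 0.9, "fingers": 0}
    - {"dx": 0, "dy": -0.08, "wx": 0.9, "fingers": 0}

```text
schema error: expected keys dx, dy, dz, wx, wy, wz, fingers
```

Request:
servo_tool:
  rows:
    - {"dy": -0.08, "wx": 0.85, "fingers": 0}
    - {"dy": -0.08, "wx": 0.85, "fingers": 0}
    - {"dy": -0.08, "wx": 0.85, "fingers": 0}
    - {"dy": -0.08, "wx": 0.85, "fingers": 0}
    - {"dy": -0.08, "wx": 0.85, "fingers": 0}

```text
schema error: expected keys dx, dy, dz, wx, wy, wz, fingers
```

Run:
```python
from h import *
x=np.array([0,0,-1.]);z=np.array([1.,0,0]);Rt=np.stack([x,np.cross(z,x),z],1)
print(pose()[0]);plan([570,-105,330],Rt=Rt)
```

```text
[170.70805768 627.20528185 231.33826048]
shift mm [ -98.7 -577.6 -601.6] units [-0.1316 -0.7702 -0.8021] turn units [ 1.2461e+01  0.0000e+00 -1.0000e-03]
```

Request:
servo_tool:
  rows:
    - {"dx": -0.06, "dy": -0.05, "dz": 0, "wx": 0.6, "wy": 0, "wz": 0, "fingers": 0}
    - {"dx": -0.06, "dy": -0.057, "dz": 0, "wx": 0.9, "wy": 0, "wz": 0, "fingers": 0}
    - {"dx": 0, "dy": -0.08, "dz": 0, "wx": 0.9, "wy": 0, "wz": 0, "fingers": 0}
    - {"dx": 0, "dy": -0.08, "dz": 0, "wx": 0.9, "wy": 0, "wz": 0, "fingers": 0}
    - {"dx": 0, "dy": -0.08, "dz": 0, "wx": 0.9, "wy": 0, "wz": 0, "fingers": 0}

```text
clock: 1.38
eef_pos: [405.0, 514.0, 321.4]
tool_rot: [0.103, 1.57, 0.966]
force: [1.1, 0.7, -0.4]
width: 85.5
```

Request:
servo_tool:
  rows:
    - {"dx": 0, "dy": -0.08, "dz": 0, "wx": 0.85, "wy": 0, "wz": 0, "fingers": 0}
    - {"dx": 0, "dy": -0.08, "dz": 0, "wx": 0.85, "wy": 0, "wz": 0, "fingers": 0}
    - {"dx": 0, "dy": -0.08, "dz": 0, "wx": 0.85, "wy": 0, "wz": 0, "fingers": 0}
    - {"dx": 0, "dy": -0.08, "dz": 0, "wx": 0.85, "wy": 0, "wz": 0, "fingers": 0}
    - {"dx": 0, "dy": -0.08, "dz": 0, "wx": 0.85, "wy": 0, "wz": 0, "fingers": 0}

```text
clock: 2.0
eef_pos: [593.2, 283.2, 321.3]
tool_rot: [0.241, 1.57, 0.659]
force: [0.9, 0.5, 0.5]
width: 85.3
```

Run:
```python
from h import *
x=np.array([0,0,-1.]);z=np.array([1.,0,0]);Rt=np.stack([x,np.cross(z,x),z],1)
print(pose()[0]);plan([570,-105,330],Rt=Rt)
```

```text
[593.23198641 283.1955983  321.27244642]
shift mm [  -8.8 -345.5 -178.6] units [-0.0118 -0.4606 -0.2381] turn units [ 3.986e+00  4.000e-03 -2.000e-03]
```

Request:
servo_tool:
  rows:
    - {"dx": 0, "dy": -0.08, "dz": -0.02, "wx": 0.8, "wy": 0, "wz": 0, "fingers": 0}
    - {"dx": 0, "dy": -0.08, "dz": -0.02, "wx": 0.8, "wy": 0, "wz": 0, "fingers": 0}
    - {"dx": 0, "dy": -0.08, "dz": -0.02, "wx": 0.8, "wy": 0, "wz": 0, "fingers": 0}
    - {"dx": 0, "dy": -0.08, "dz": -0.02, "wx": 0.8, "wy": 0, "wz": 0, "fingers": 0}
    - {"dx": 0, "dy": -0.08, "dz": -0.02, "wx": 0.78, "wy": 0, "wz": 0, "fingers": 0}

```text
clock: 2.62
eef_pos: [594.4, -24.4, 321.4]
tool_rot: [-0.176, 1.57, -0.175]
force: [0.8, -0.7, -0.6]
width: 85.4
```

Run:
```python
from h import *
np.set_printoptions(precision=2,suppress=True)
x=np.array([0,0,-1.]);z=np.array([1.,0,0]);Rt=np.stack([x,np.cross(z,x),z],1)
print(pose()[0]);plan([570,-105,330],Rt=Rt)
ci=ctrl.camera_info('wrist');print(ci);print(-np.array(ci['R']).T@ci['t'])
snap('wrist','w1.png')
```

```text
[594.36 -24.35 321.39]
shift mm [ -8.6 -80.6 -24.4] units [-0.01 -0.11 -0.03] turn units [0.01 0.01 0.  ]
{'fovy': 69.95439458924899, 'cx': 318.71131771151136, 'cy': 198.50500126170348, 'k1': -0.025995991015775863, 'R': array([[ 1.  ,  0.  ,  0.  ],
       [ 0.  , -0.96,  0.28],
       [ 0.  , -0.28, -0.96]]), 't': array([-594.9 ,  -85.02,  457.33])}
[594.39  46.38 463.51]
```

View pics/w1.png

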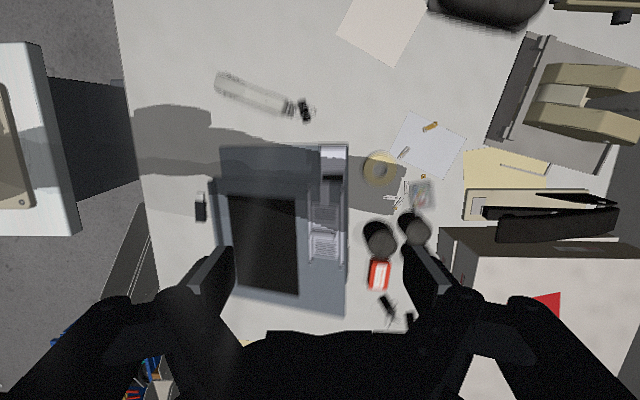

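The wrist view shows the bolt at (325,232): the catch-side pad is near (323,215), the rib near (325,234) and the press pad near (325,248). The catch head is at (333,160). The rest looks slightly rotated.

Run:
```python
from h import *
np.set_printoptions(precision=1,suppress=True)
im=snap('wrist','w2.png');ci=ctrl.camera_info('wrist')
for n,z in(('doc_rest',0),('hinge',58),('press_spot',124.5),('bolt_rib',142),('catch',12),('rest_nominal',60)):
    for m in ctrl.mark_of(n,'wrist')[:2]: print(n,round(m['conf'],2),np.array(m['point']),atz(ci,m['point'],z))
cv2.imwrite('pics/w2z.png',cv2.resize(im[130:330,190:390],None,fx=3,fy=3,interpolation=cv2.INTER_CUBIC)[:,:,::-1])
```

```text
doc_rest 0.72 [291.9 213.1] [ 546.1 -124.2    0. ]
hinge 0.81 [228.9 226.5] [ 454.8 -124.6   58. ]
press_spot 0.63 [331.3 138.9] [608.2  10.8 124.5]
press_spot 0.6 [325.3 234.6] [ 600.8 -110.2  124.5]
bolt_rib 0.61 [326.1 223.6] [601.4 -88.1 142. ]
catch 0.97 [334.7 140.1] [618.4  -0.4  12. ]
rest_nominal 0.83 [332.5 164. ] [612.8 -29.7  60. ]
```

View pics/w2z.png

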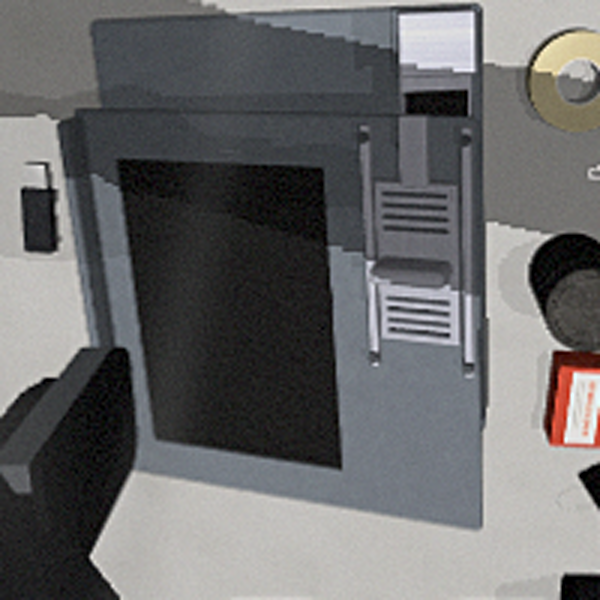

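Run:
```python
from h import *
np.set_printoptions(precision=1,suppress=True)
ci=ctrl.camera_info('wrist')
def z(u,v):return [190+u/3,130+v/3]
for n,p,h in(('FE+',z(478,113),127),('FE-',z(482,526),127),('rib',z(412,267),141),('ribL',z(372,270),141),('ribR',z(452,272),141),('spot',z(420,313),124.5),('base+x+y',z(482,6),12),('base-x+y',z(93,22),12),('railR+',z(466,131),128),('railR-',z(469,370),128),('head0',z(398,12),81),('head1',z(474,12),81),('head2',z(398,73),81),('head3',z(475,73),81)):
    print(n,atz(ci,p,h))
```

```text
FE+ [631.3  -8.5 127. ]
FE- [ 640.3 -199.9  127. ]
rib [605.7 -68.3 141. ]
ribL [589.7 -69.7 141. ]
ribR [621.7 -70.3 141. ]
spot [610.  -95.2 124.5]
base+x+y [644.  27.  12.]
base-x+y [442.9  17.8  12. ]
railR+ [626.7 -15.6 128. ]
railR- [ 631.4 -120.2  128. ]
head0 [599.8  27.7  81. ]
head1 [633.  28.  81.]
head2 [600.1   1.2  81. ]
head3 [634.3   1.4  81. ]
```

The arm was still settling when that picture was taken, so I'll measure again now that it's still.

Run:
```python
from h import *
np.set_printoptions(precision=1,suppress=True)
print(pose()[0],pose()[2]['clock'],abs(pose()[2]['qd']).max())
ci=ctrl.camera_info('wrist');im=snap('wrist','w3.png')
np.save('ciR.npy',ci['R']);np.save('cit.npy',ci['t'])
for n,z in(('doc_rest',0),('hinge',58),('press_spot',124.5),('bolt_rib',142),('catch',12),('rest_nominal',60)):
    for m in ctrl.mark_of(n,'wrist')[:2]: print(n,round(m['conf'],2),np.array(m['point']),atz(ci,m['point'],z))
print(pose()[0])
cv2.imwrite('pics/w3z.png',cv2.resize(im[130:330,190:390],None,fx=3,fy=3,interpolation=cv2.INTER_CUBIC)[:,:,::-1])
```

```text
[594.7 -20.3 321.1] 3.025 0.005091549410038738
doc_rest 0.77 [290.8 221.5] [ 547.5 -125.3    0. ]
hinge 0.96 [226.  233.9] [ 453.4 -124.4   58. ]
press_spot 0.71 [318.6 245.9] [ 595.5 -111.6  124.5]
bolt_rib 0.91 [320.2 239. ] [597.3 -94.  142. ]
bolt_rib 0.57 [321.  246.5] [ 598.4 -104.   142. ]
catch 0.89 [328.5 153.8] [610.3  -6.8  12. ]
rest_nominal 0.71 [329.  178.4] [609.9 -36.   60. ]
rest_nominal 0.64 [319.7 247.5] [ 597.4 -145.1   60. ]
[594.5 -22.  321.2]
```

View pics/w3z.png

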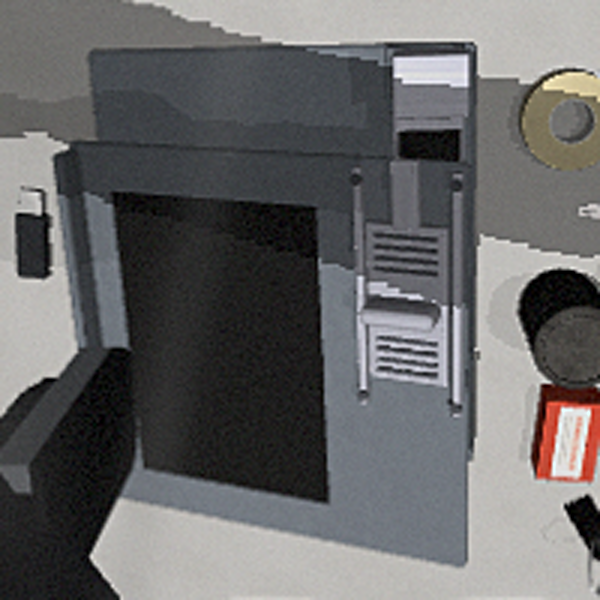

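Run:
```python
from h import *
np.set_printoptions(precision=1,suppress=True)
ci=ctrl.camera_info('wrist');print(abs(ci['t']-np.load('cit.npy')));ci['R']=np.load('ciR.npy');ci['t']=np.load('cit.npy')
def z(u,v):return [190+u/3,130+v/3]
for n,p,h in(('FE+',z(475,163),127),('FE-',z(466,566),127),('rib',z(400,315),141),('ribL',z(362,315),141),('ribR',z(438,317),141),('spot',z(405,357),124.5),('base+x+y',z(475,44),12),('base-x+y',z(90,50),12),('railR+',z(458,181),128),('railR-',z(455,408),128),('head1',z(393,55),81),('head2',z(468,55),81),('head3',z(394,84),81),('head3',z(468,84),81)):
    print(n,atz(ci,p,h))
```

```text
[0.1 0.5 0.1]
FE+ [630.8 -28.8 127. ]
FE- [ 633.7 -221.9  127. ]
rib [601.1 -89.1 141. ]
ribL [585.7 -89.2 141. ]
ribR [616.6 -89.9 141. ]
spot [ 603.8 -115.9  124.5]
base+x+y [641.    7.6  12. ]
base-x+y [440.1   3.4  12. ]
railR+ [624.1 -36.1 128. ]
railR- [ 625.9 -138.6  128. ]
head1 [597.8   9.1  81. ]
head2 [631.    9.3  81. ]
head3 [598.4  -3.7  81. ]
head3 [631.4  -3.5  81. ]
```

Request:
servo_tool:
  rows:
    - {"dx": 0.03, "dy": -0.04, "dz": 0.004, "wx": -0.17, "wy": 0, "wz": 0, "fingers": 1}
    - {"dx": 0.04, "dy": -0.04, "dz": 0.004, "wx": 0, "wy": 0, "wz": 0, "fingers": 1}
    - {"dx": 0.05, "dy": -0.037, "dz": 0.004, "wx": 0, "wy": 0, "wz": 0, "fingers": 1}
    - {"dx": 0.05, "dy": 0, "dz": 0.003, "wx": 0, "wy": 0, "wz": 0, "fingers": 1}
    - {"dx": 0.03, "dy": 0, "dz": 0, "wx": 0, "wy": 0, "wz": 0, "fingers": 1}

```text
clock: 4.0
eef_pos: [606.3, -110.1, 169.2]
tool_rot: [2.969, 1.568, 2.989]
force: [-0.7, 0.2, 0.0]
width: 0.3
```

Request:
servo_tool:
  rows:
    - {"dx": 0, "dy": 0, "dz": 0, "wx": 0, "wy": 0, "wz": 0, "fingers": 1}
    - {"dx": 0, "dy": 0, "dz": 0, "wx": 0, "wy": 0, "wz": 0, "fingers": 1}
    - {"dx": 0, "dy": 0, "dz": 0, "wx": 0, "wy": 0, "wz": 0, "fingers": 1}
    - {"dx": 0, "dy": 0, "dz": 0, "wx": 0, "wy": 0, "wz": 0, "fingers": 1}

```text
clock: 4.5
eef_pos: [607.6, -109.9, 172.3]
tool_rot: [-0.11, 1.569, -0.089]
force: [-0.5, 0.5, -0.1]
width: 0.1
```

Run:
```python
from h import *
np.set_printoptions(precision=1,suppress=True)
print(pose()[0],pose()[2]['force'],pose()[2]['width'])
ci=ctrl.camera_info('wrist');im=snap('wrist','w4.png')
ci2=ctrl.camera_info('scene');im2=snap('scene','s4.png')
cv2.imwrite('pics/s4z.png',cv2.resize(im2[130:350,320:540],None,fx=3,fy=3,interpolation=cv2.INTER_CUBIC)[:600,:,::-1])
```

```text
[ 607.6 -109.9  172.3] [-0.5  0.5 -0.1] 0.09337522906415227
```

View pics/w4.png

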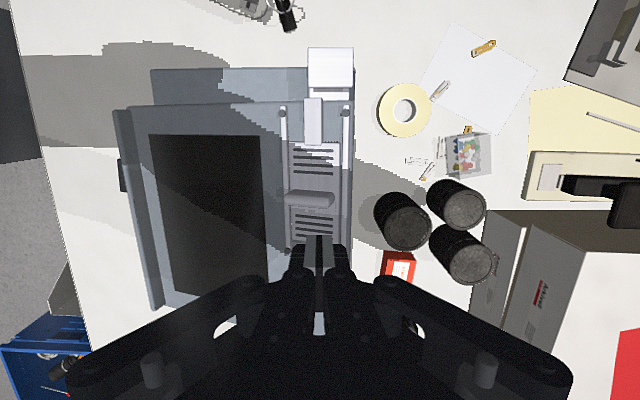

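View pics/s4z.png

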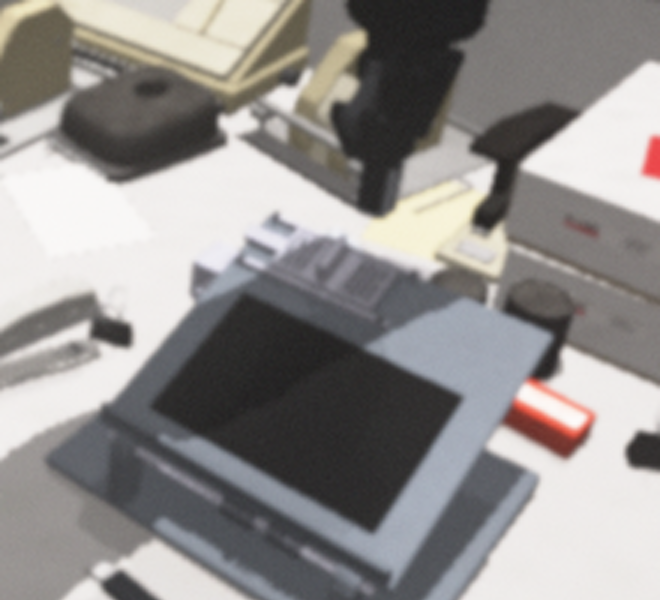

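The shut fingertips, at about (318,238), are above the press pad. The rib is at (311,198) and the head top at (330,67).

Run:
```python
from h import *
np.set_printoptions(precision=1,suppress=True)
ci=ctrl.camera_info('wrist')
for n,p,h in(('ribL',(286,197),141),('ribR',(334,199),141),('railL',(283,112),122),('railR',(346,112),128),('railR2',(347,235),128),('headL',(308,60),81),('headR',(354,60),81),('boltL+y',(291,143),118),('boltR+y',(342,143),130),('FE+',(352,101),127)): print(n,atz(ci,p,h))
for n,z in(('press_spot',124.5),('bolt_rib',141),('hinge',58),('catch',12)):
    for m in ctrl.mark_of(n,'wrist')[:2]: print(n,round(m['conf'],2),np.array(m['point']),atz(ci,m['point'],z))
print('tip',proj(ci,pose()[0]))
```

```text
ribL [586.5 -88.8 141. ]
ribR [616.8 -89.4 141. ]
railL [583.  -37.3 122. ]
railR [623.1 -36.5 128. ]
railR2 [ 627.7 -119.4  128. ]
headL [597.3   1.   81. ]
headR [631.7   1.8  81. ]
boltL+y [587.7 -57.3 118. ]
boltR+y [621.2 -55.5 130. ]
FE+ [626.6 -29.8 127. ]
press_spot 0.64 [309.9 222.1] [ 601.4 -111.6  124.5]
press_spot 0.29 [127.9 169.1] [477.6 -76.1 124.5]
bolt_rib 0.64 [304.8 200.8] [598.4 -91.  141. ]
bolt_rib 0.54 [327.3  84.3] [610.6 -21.8 141. ]
hinge 0.64 [152.  214.1] [ 448.8 -132.3   58. ]
catch 0.62 [324.9  84.9] [611.7  -9.5  12. ]
tip [317.8 249.9]
```

Request:
servo_tool:
  rows:
    - {"dx": 0.03, "dy": 0, "dz": 0, "wx": 0, "wy": 0, "wz": 0, "fingers": 1}
    - {"dx": 0.02, "dy": 0, "dz": 0, "wx": 0, "wy": 0, "wz": 0, "fingers": 1}
    - {"dx": 0.006, "dy": 0, "dz": 0, "wx": 0, "wy": 0, "wz": 0, "fingers": 1}
    - {"dx": 0.004, "dy": 0, "dz": 0.001, "wx": 0, "wy": 0, "wz": 0, "fingers": 1}
    - {"dx": 0.004, "dy": 0, "dz": 0.001, "wx": 0, "wy": 0, "wz": 0, "fingers": 1}

```text
clock: 5.42
eef_pos: [608.3, -109.7, 123.6]
tool_rot: [2.41, 1.57, 2.431]
force: [-2.2, 1.2, 2.9]
width: 0.0
```

Request:
servo_tool:
  rows:
    - {"dx": 0.004, "dy": 0, "dz": 0.0015, "wx": 0, "wy": 0, "wz": 0, "fingers": 1}
    - {"dx": 0.004, "dy": 0, "dz": 0.0015, "wx": 0, "wy": 0, "wz": 0, "fingers": 1}
    - {"dx": 0, "dy": 0, "dz": 0, "wx": 0, "wy": 0, "wz": 0, "fingers": 1}

```text
clock: 5.8
eef_pos: [610.7, -109.7, 117.1]
tool_rot: [2.638, 1.57, 2.659]
force: [-3.9, 0.6, 2.3]
width: 0.0
```

Request:
servo_tool:
  rows:
    - {"dx": 0.005, "dy": 0, "dz": 0, "wx": 0, "wy": 0, "wz": 0, "fingers": 1}
    - {"dx": 0.005, "dy": 0, "dz": 0.0005, "wx": 0, "wy": 0, "wz": 0, "fingers": 1}
    - {"dx": 0.005, "dy": 0, "dz": 0.001, "wx": 0, "wy": 0, "wz": 0, "fingers": 1}

```text
clock: 6.18
eef_pos: [613.7, -109.7, 106.5]
tool_rot: [-0.123, 1.567, -0.102]
force: [1.0, 1.8, 4.7]
width: 0.0
```

Run:
```python
from h import *
np.set_printoptions(precision=1,suppress=True)
print(pose()[0],pose()[2]['force'],pose()[2]['width'])
ci=ctrl.camera_info('wrist');im=snap('wrist','w5.png')
ci2=ctrl.camera_info('scene');im2=snap('scene','s5.png')
cv2.imwrite('pics/s5z.png',cv2.resize(im2[130:350,320:540],None,fx=3,fy=3,interpolation=cv2.INTER_CUBIC)[:600,:,::-1])
```

```text
[ 613.7 -109.7  106.5] [1.  1.8 4.7] 0.002240187806945578
```

View pics/w5.png

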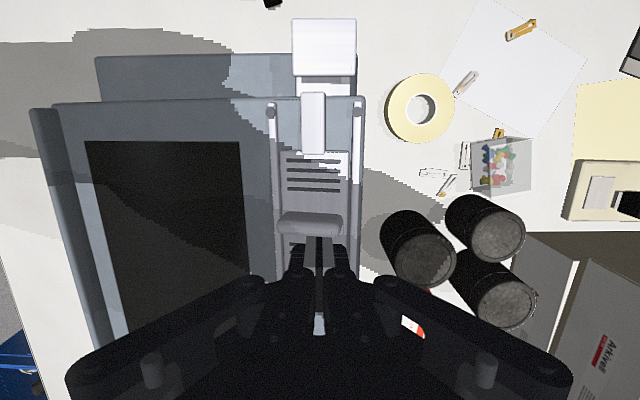

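View pics/s5z.png

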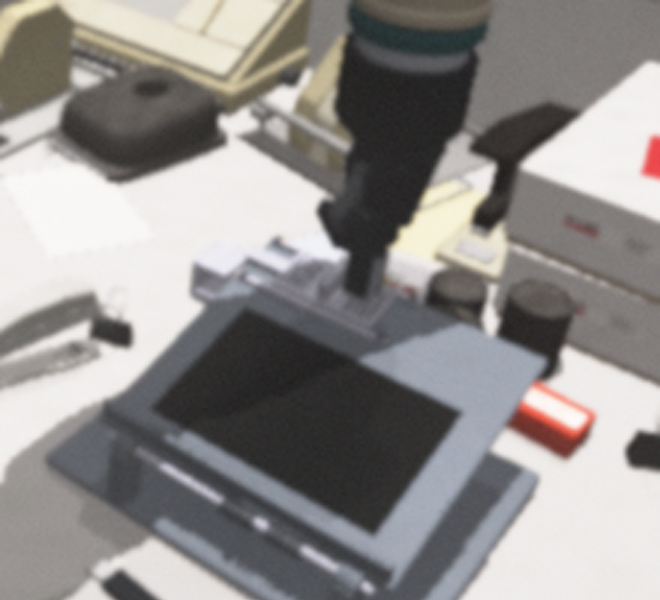

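The tip is seated on the press pad just short of the rib, and the top is following it down. I'll keep lowering and watch the force.

Request:
servo_tool:
  rows:
    - {"dx": 0.006, "dy": 0, "dz": 0.0015, "wx": 0, "wy": 0, "wz": 0, "fingers": 1}
    - {"dx": 0.006, "dy": 0, "dz": 0.0015, "wx": 0, "wy": 0, "wz": 0, "fingers": 1}
    - {"dx": 0.006, "dy": 0, "dz": 0.001, "wx": 0, "wy": 0, "wz": 0, "fingers": 1}
    - {"dx": 0.006, "dy": 0, "dz": 0.001, "wx": 0, "wy": 0, "wz": 0, "fingers": 1}

```text
clock: 6.78
eef_pos: [617.8, -109.8, 88.8]
tool_rot: [-0.142, 1.567, -0.121]
force: [2.4, 1.8, 5.8]
width: 0.6
```

Request:
servo_tool:
  rows:
    - {"dx": 0.002, "dy": 0, "dz": 0, "wx": 0, "wy": 0, "wz": 0, "fingers": 1}
    - {"dx": 0.002, "dy": 0, "dz": 0, "wx": 0, "wy": 0, "wz": 0, "fingers": 1}

```text
clock: 7.02
eef_pos: [618.1, -109.8, 85.9]
tool_rot: [-0.163, 1.566, -0.142]
force: [2.5, 1.9, 6.3]
width: -0.3
```

Request:
servo_tool:
  rows:
    - {"dx": 0.002, "dy": 0, "dz": 0, "wx": 0, "wy": 0, "wz": 0, "fingers": 1}
    - {"dx": 0, "dy": 0, "dz": 0, "wx": 0, "wy": 0, "wz": 0, "fingers": 1}

```text
clock: 7.28
eef_pos: [618.4, -109.8, 84.5]
tool_rot: [-0.159, 1.565, -0.138]
force: [2.2, 1.8, 6.6]
width: 0.1
```

Request:
servo_tool:
  rows:
    - {"dx": 0.002, "dy": 0, "dz": 0, "wx": 0, "wy": 0, "wz": 0, "fingers": 1}
    - {"dx": 0.002, "dy": 0, "dz": 0, "wx": 0, "wy": 0, "wz": 0, "fingers": 1}

```text
clock: 7.52
eef_pos: [618.8, -109.8, 81.7]
tool_rot: [-0.162, 1.564, -0.14]
force: [4.1, 1.3, 6.0]
width: 0.0
```

Request:
servo_tool:
  rows:
    - {"dx": 0.002, "dy": 0, "dz": 0, "wx": 0, "wy": 0, "wz": 0, "fingers": 1}
    - {"dx": 0, "dy": 0, "dz": 0, "wx": 0, "wy": 0, "wz": 0, "fingers": 1}

```text
clock: 7.78
eef_pos: [618.9, -109.8, 80.2]
tool_rot: [-0.164, 1.564, -0.143]
force: [3.6, 2.2, 6.1]
width: -0.0
```

Request:
servo_tool:
  rows:
    - {"dx": 0.002, "dy": 0, "dz": 0, "wx": 0, "wy": 0, "wz": 0, "fingers": 1}
    - {"dx": 0, "dy": 0, "dz": 0, "wx": 0, "wy": 0, "wz": 0, "fingers": 1}

```text
clock: 8.02
eef_pos: [619.1, -109.8, 78.8]
tool_rot: [-0.169, 1.564, -0.147]
force: [2.8, 1.3, 7.1]
width: -0.2
```

Request:
servo_tool:
  rows:
    - {"dx": 0.0018, "dy": 0, "dz": 0.0003, "wx": 0, "wy": 0, "wz": 0, "fingers": 1}
    - {"dx": 0, "dy": 0, "dz": 0, "wx": 0, "wy": 0, "wz": 0, "fingers": 1}

```text
clock: 8.28
eef_pos: [619.3, -109.9, 77.4]
tool_rot: [-0.175, 1.564, -0.153]
force: [4.7, 1.8, 6.5]
width: 0.2
```

Request:
servo_tool:
  rows:
    - {"dx": 0.0018, "dy": 0, "dz": 0.0003, "wx": 0, "wy": 0, "wz": 0, "fingers": 1}
    - {"dx": 0, "dy": 0, "dz": 0, "wx": 0, "wy": 0, "wz": 0, "fingers": 1}

```text
clock: 8.52
eef_pos: [619.4, -110.0, 76.5]
tool_rot: [-0.174, 1.564, -0.152]
force: [3.1, 1.6, 8.3]
width: -0.2
```

Request:
servo_tool:
  rows:
    - {"dx": 0.0015, "dy": 0, "dz": 0, "wx": 0, "wy": 0, "wz": 0, "fingers": 1}
    - {"dx": 0, "dy": 0, "dz": 0, "wx": 0, "wy": 0, "wz": 0, "fingers": 1}

```text
clock: 8.78
eef_pos: [619.5, -110.4, 76.2]
tool_rot: [-0.192, 1.563, -0.171]
force: [1.8, 2.4, 14.1]
width: 0.1
```

Force jumped from about 8 N to 14 N at z≈76.3, so the top is on its rest, about 4 mm above nominal. Now I'll slide towards +y while holding it down.

Request:
servo_tool:
  rows:
    - {"dx": 0, "dy": 0.003, "dz": 0, "wx": 0, "wy": 0, "wz": 0, "fingers": 1}
    - {"dx": 0, "dy": 0.003, "dz": 0, "wx": 0, "wy": 0, "wz": 0, "fingers": 1}

```text
clock: 9.02
eef_pos: [619.5, -107.7, 76.3]
tool_rot: [-0.454, 1.562, -0.434]
force: [1.1, -1.9, 12.8]
width: 0.2
```

Request:
servo_tool:
  rows:
    - {"dx": 0, "dy": 0.003, "dz": 0, "wx": 0, "wy": 0, "wz": 0, "fingers": 1}
    - {"dx": 0, "dy": 0.003, "dz": 0, "wx": 0, "wy": 0, "wz": 0, "fingers": 1}

```text
clock: 9.28
eef_pos: [619.3, -103.3, 76.2]
tool_rot: [-0.462, 1.562, -0.442]
force: [1.5, -1.9, 13.0]
width: 0.1
```

Run:
```python
from h import *
np.set_printoptions(precision=1,suppress=True)
print(pose()[0],pose()[2]['force'],pose()[2]['width'])
im=snap('wrist','w6.png')
```

```text
[ 619.3 -103.3   76.2] [ 1.5 -1.9 13. ] 0.07704268158092555
```

View pics/w6.png

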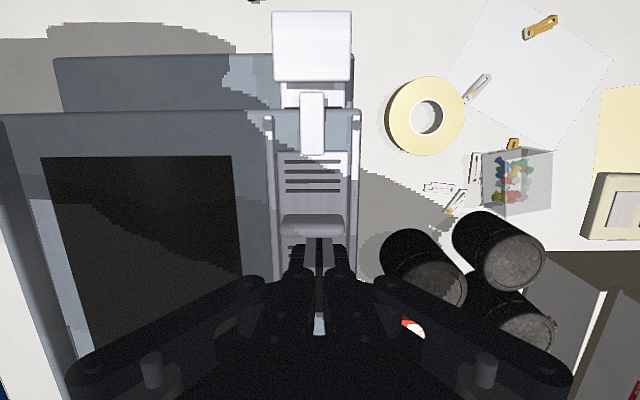

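The tongue tip at (312,93) is nearing the head, and the downward force is steady at 13 N.

Request:
servo_tool:
  rows:
    - {"dx": 0, "dy": 0.003, "dz": 0, "wx": 0, "wy": 0, "wz": 0, "fingers": 1}
    - {"dx": 0, "dy": 0.003, "dz": 0, "wx": 0, "wy": 0, "wz": 0, "fingers": 1}

```text
clock: 9.57
eef_pos: [619.2, -98.7, 76.2]
tool_rot: [-0.463, 1.562, -0.443]
force: [2.0, -1.5, 13.1]
width: 0.1
```

Request:
servo_tool:
  rows:
    - {"dx": 0, "dy": 0.002, "dz": 0, "wx": 0, "wy": 0, "wz": 0, "fingers": 1}
    - {"dx": 0, "dy": 0.002, "dz": 0, "wx": 0, "wy": 0, "wz": 0, "fingers": 1}

```text
clock: 9.82
eef_pos: [619.1, -95.7, 76.2]
tool_rot: [-0.452, 1.562, -0.432]
force: [1.4, -2.3, 13.3]
width: -0.1
```

Request:
servo_tool:
  rows:
    - {"dx": 0, "dy": 0.002, "dz": 0, "wx": 0, "wy": 0, "wz": 0, "fingers": 1}
    - {"dx": 0, "dy": 0.002, "dz": 0, "wx": 0, "wy": 0, "wz": 0, "fingers": 1}

```text
clock: 10.07
eef_pos: [619.1, -92.7, 76.2]
tool_rot: [-0.45, 1.562, -0.43]
force: [1.9, -1.8, 13.4]
width: 0.2
```

Request:
servo_tool:
  rows:
    - {"dx": 0, "dy": 0.002, "dz": 0, "wx": 0, "wy": 0, "wz": 0, "fingers": 1}
    - {"dx": 0, "dy": 0.002, "dz": 0, "wx": 0, "wy": 0, "wz": 0, "fingers": 1}

```text
clock: 10.32
eef_pos: [619.0, -89.8, 76.2]
tool_rot: [-0.451, 1.562, -0.431]
force: [1.1, -1.2, 12.9]
width: -0.2
```

Request:
servo_tool:
  rows:
    - {"dx": 0, "dy": 0.002, "dz": 0, "wx": 0, "wy": 0, "wz": 0, "fingers": 1}
    - {"dx": 0, "dy": 0.002, "dz": 0, "wx": 0, "wy": 0, "wz": 0, "fingers": 1}

```text
clock: 10.58
eef_pos: [618.9, -86.8, 76.2]
tool_rot: [-0.458, 1.562, -0.438]
force: [2.0, -3.7, 13.6]
width: -0.1
```

Request:
servo_tool:
  rows:
    - {"dx": 0, "dy": 0.002, "dz": 0, "wx": 0, "wy": 0, "wz": 0, "fingers": 1}
    - {"dx": 0, "dy": 0.001, "dz": 0, "wx": 0, "wy": 0, "wz": 0, "fingers": 1}

```text
clock: 10.82
eef_pos: [618.9, -86.7, 76.3]
tool_rot: [-0.673, 1.56, -0.654]
force: [1.2, -5.2, 13.1]
width: -0.2
```

Run:
```python
from h import *
np.set_printoptions(precision=1,suppress=True)
print(pose()[0],pose()[2]['force'],pose()[2]['width'])
im=snap('wrist','w7.png')
```

```text
[618.9 -86.7  76.3] [ 1.2 -5.2 13.1] -0.16534471169586665
```

View pics/w7.png

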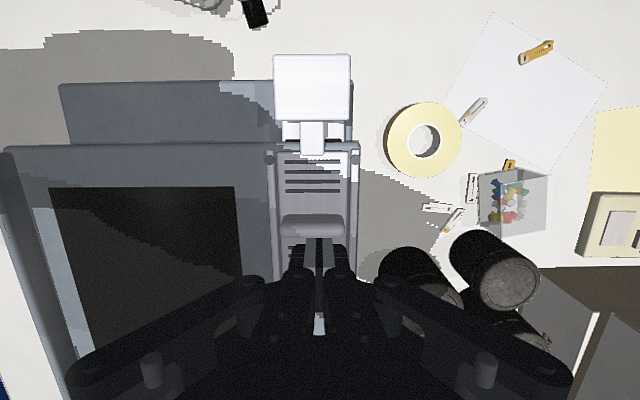

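The tongue is now under the lip, with the head edge at row 122. The bolt stopped after about 23.6 mm while Fy rose. I'll push a little more to confirm it's at the end stop.

Request:
servo_tool:
  rows:
    - {"dx": 0, "dy": 0.002, "dz": 0, "wx": 0, "wy": 0, "wz": 0, "fingers": 1}
    - {"dx": 0, "dy": 0, "dz": 0, "wx": 0, "wy": 0, "wz": 0, "fingers": 1}

```text
clock: 11.12
eef_pos: [618.9, -86.7, 76.3]
tool_rot: [-0.766, 1.559, -0.747]
force: [2.1, -6.5, 11.9]
width: -0.3
```

Request:
servo_tool:
  rows:
    - {"dx": 0, "dy": 0.002, "dz": 0, "wx": 0, "wy": 0, "wz": 0, "fingers": 1}
    - {"dx": 0, "dy": 0, "dz": 0, "wx": 0, "wy": 0, "wz": 0, "fingers": 1}

```text
clock: 11.38
eef_pos: [618.8, -85.6, 76.3]
tool_rot: [-0.808, 1.559, -0.791]
force: [1.5, -8.1, 12.2]
width: 0.2
```

Request:
servo_tool:
  rows:
    - {"dx": 0, "dy": 0.002, "dz": 0, "wx": 0, "wy": 0, "wz": 0, "fingers": 1}
    - {"dx": 0, "dy": 0.002, "dz": 0, "wx": 0, "wy": 0, "wz": 0, "fingers": 1}

```text
clock: 11.62
eef_pos: [618.5, -83.8, 76.3]
tool_rot: [-0.888, 1.558, -0.871]
force: [1.0, -11.1, 11.7]
width: 0.1
```

Request:
servo_tool:
  rows:
    - {"dx": 0, "dy": 0.002, "dz": 0, "wx": 0, "wy": 0, "wz": 0, "fingers": 1}
    - {"dx": 0, "dy": 0, "dz": 0, "wx": 0, "wy": 0, "wz": 0, "fingers": 1}

```text
clock: 11.88
eef_pos: [618.5, -83.8, 76.4]
tool_rot: [-0.941, 1.556, -0.925]
force: [0.8, -12.4, 10.8]
width: -0.2
```

Fy is now 12 N with no more motion, so the bolt is at its end stop with the finger on the rib flank. I'll lift straight up, so friction doesn't drag the bolt back.

Request:
servo_tool:
  rows:
    - {"dx": -0.002, "dy": 0, "dz": 0, "wx": 0, "wy": 0, "wz": 0, "fingers": 1}
    - {"dx": -0.003, "dy": 0, "dz": 0, "wx": 0, "wy": 0, "wz": 0, "fingers": 1}
    - {"dx": -0.003, "dy": 0, "dz": 0, "wx": 0, "wy": 0, "wz": 0, "fingers": 1}

```text
clock: 12.25
eef_pos: [617.6, -83.4, 80.0]
tool_rot: [-1.087, 1.557, -1.07]
force: [4.5, -13.1, -9.2]
width: 0.3
```

Request:
servo_tool:
  rows:
    - {"dx": -0.003, "dy": -0.002, "dz": 0, "wx": 0, "wy": 0, "wz": 0, "fingers": 1}
    - {"dx": -0.01, "dy": -0.004, "dz": 0, "wx": 0, "wy": 0, "wz": 0, "fingers": 1}
    - {"dx": -0.03, "dy": -0.004, "dz": 0, "wx": 0, "wy": 0, "wz": 0, "fingers": 1}
    - {"dx": -0.05, "dy": 0, "dz": 0, "wx": 0, "wy": 0, "wz": 0, "fingers": 1}
    - {"dx": -0.05, "dy": 0, "dz": 0, "wx": 0, "wy": 0, "wz": 0, "fingers": 1}

```text
clock: 12.88
eef_pos: [614.9, -82.7, 187.1]
tool_rot: [-2.71, 1.569, -2.69]
force: [0.4, -0.7, 0.5]
width: 0.2
```

Request:
servo_tool:
  rows:
    - {"dx": 0, "dy": 0, "dz": 0, "wx": 0, "wy": 0, "wz": 0, "fingers": 1}
    - {"dx": 0, "dy": 0, "dz": 0, "wx": 0, "wy": 0, "wz": 0, "fingers": 1}
    - {"dx": 0, "dy": 0, "dz": 0, "wx": 0, "wy": 0, "wz": 0, "fingers": 1}
    - {"dx": 0, "dy": 0, "dz": 0, "wx": 0, "wy": 0, "wz": 0, "fingers": 1}

```text
clock: 13.38
eef_pos: [614.9, -81.9, 185.8]
tool_rot: [3.116, 1.569, 3.137]
force: [0.1, -0.4, -0.2]
width: 0.5
```

Run:
```python
from h import *
np.set_printoptions(precision=1,suppress=True)
s=pose()[2];print(s['eef_pos'],s['force'],s['clock'],abs(s['qd']).max())
im=snap('wrist','w8.png');im2=snap('scene','s8.png')
cv2.imwrite('pics/s8z.png',cv2.resize(im2[130:330,320:540],None,fx=3,fy=3,interpolation=cv2.INTER_CUBIC)[:,:,::-1])
```

```text
[614.9 -81.9 185.8] [ 0.1 -0.4 -0.2] 13.375 0.006999439304175389
```

View pics/w8.png

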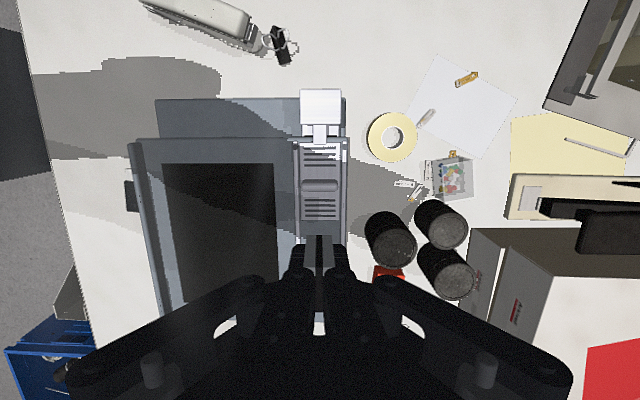

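View pics/s8z.png

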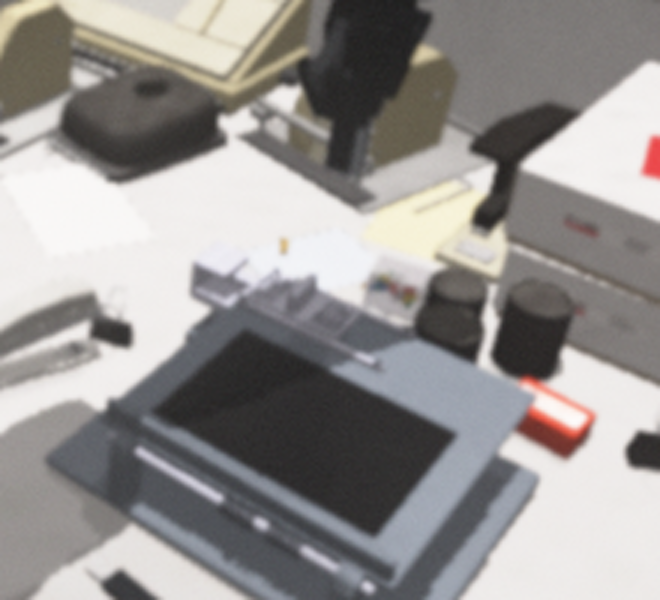

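The top stays level and the tongue is under the head, with the rib at (319,186). I'll check the bolt travel from that rib position.

Run:
```python
from h import *
ci=ctrl.camera_info('wrist')
for p in([319,184],[319,187]): print(atz(ci,p,93.5).round(1))
print([(round(m['conf'],2),atz(ci,m['point'],93.5).round(1)) for m in ctrl.mark_of('bolt_rib','wrist')])
```

```text
[615.3 -66.7  93.5]
[615.3 -69.3  93.5]
[(0.61, array([615.1, -71.3,  93.5]))]
```

```bash
python3 -c "
from cell import ctrl
print(ctrl.finish_job())"
```

```text
the job is handed in; nothing more can be done
None
```

I pushed the top down onto its rest, slid the thumb bolt under the catch to its end stop, and handed the job in at about 13.5 s. No verdict was reported.

- **Pressing down:** with the fingers shut on the press spot, the force stayed at 4–8 N, then rose to 14 N at fingertip z ≈ 76 mm. That put the rest about 4 mm above nominal, so the top sits at roughly 0.025 rad.
- **Sliding the bolt:** with 11–13 N held down, the bolt moved about 23.6 mm and then stopped. Pushing on the rib with about 12 N moved it no further.
- **Letting go:** I lifted straight up. Friction on the rib briefly pulled it upward with about 9 N. With the arm clear, the force read about 0 N, and the pictures showed the top level with the tongue under the lip.
- **Bystanders:** they look unmoved in the pictures; I did not measure their positions.

The camera measurement of bolt travel disagreed a little: the rib moved about 18–22 mm, with a few mm of error and an unknown starting travel of 0–4 mm. I relied on the firm stop and the tongue visibly under the lip instead.

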